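Gate the sorting tote and tip the brass inlay into its corner

ROBOT

A 7-joint arm with a two-finger parallel gripper is mounted at the origin on the work surface. World frame = base frame: x ahead of the robot, y to its left, z up, the work surface at z = 0. Lengths are in m, angles in rad, forces in N, time in s.
With the tool pointing down it reaches from about 0.425 to 0.925 m from the base axis. Payload 6.8 kg.
Tool frame: the origin (TCP) lies on the front face of the gripper's body, between the roots of the fingers; the fingertips stand 73 mm ahead of it and the grasp point (between the pads) lies 54 mm ahead of it (env.nose_length is the distance from the TCP to the fingertips, in m); z points along the fingers, y is the line along which they close (so a half turn about z gives the same grasp; the last joint's range is limited). The gripper opens to 85 mm and grips with 20 to 120 N. Pads are 22 mm wide; open, the fingers measure 114 mm over their backs; the gripper's body (76 mm by 85 mm) begins 54 mm behind the grasp point. The pads swing forward as they close: fully open they stand 13 mm farther back than shut.
Start: joints at [1.23, 0.477, 0.022, 1.555, -0.011, 1.109, -0.083], TCP at [0.156, -0.657, 0.304] pointing down, gripper open.
Joint ranges: [-2.96, 2.96], [-0.34, 2.1], [-1.41, 1.46], [0.24, 2.44], [-1.37, 4.51], [0.17, 1.92], [-2.96, 2.96]. Speed limits (rad/s): [2.39, 2.39, 3.14, 3.14, 3.14, 3.14, 3.14].

INTERFACE

Orientations are given as a unit quaternion [w, x, y, z].
In Python, from cell import env, kin, camera, calibration, job gives the robot as it stands. The module is installed in compiled form; this text tells all that it offers. Calls block until the motion is done:
- env.reach(position, orientation): joint-space move of the TCP to a pose.
- env.movel(position, velocity=0.15, rot=None, stop_force=None): straight line of the TCP; rot=None keeps the orientation; velocity is the mean speed in m/s. With stop_force (N) it stops when the force on the tool has changed by that much, and returns True; else False.
- env.goto_joints(angles): joint-space move.
- env.grip(opening, f_grip=None): finger opening in m; f_grip is the grip in N (None keeps the last); returns when the fingers have stopped.
- env.dwell(seconds).
- kin.inverse_kinematics(position, orientation): joint angles nearest the present ones, or None.
- env.get_state(): the state.
- camera(name): name is "scene" or "top" or "wrist"; returns (picture, depth): 480x640x3 uint8, blue, green, red; 480x640 float32, m along the optical axis (not along the pixel's ray), 0 where there is no reading.
- calibration(name): a dict with "fx", "fy", "cx", "cy" (pixels), "rvec" (rotation vector, rad) and "tvec" (3), from world to camera coordinates, as OpenCV has them. Camera axes: x right, y down, z forward; pixel columns grow to the right and rows downward; lengths in m; the calibration is good to about 2 mm. A picture is of the moment at which its call begins: read the wrist's pose just before it. calibration takes no time and is no camera call; for the wrist camera it gives the pose at the moment of the call.
A pose or a line that the arm cannot do raises env.PlanningError and nothing moves.
- job.job_done(): hands the job in; it is judged then, once.
The state is a dict: "time": time; "qpos": joint angles; "joint_velocities": joint speeds; "joint_torque": joint torques, N m; "tcp_pos": TCP position; "orientation": TCP orientation; "force": force on the tool from outside, world axes, zero at the start; "torque": the same for the moment, N m; "opening": finger opening in m; "gripper_force": force on a finger pad.
Only numpy, scipy, OpenCV 4.12 (cv2) and the standard library are available. Lean on these libraries where they do the work, as an engineer would, in place of code of your own. Each camera call takes 0.05 s, during which the arm holds its last target. There are 200 camera calls.

TASK

Put the loose wooden gate into the slot of the sorting tote and press it down until its top is flush with the rim, while the tote stands on the table. Then lift the tote by its bar handle well clear of the table and tip it to about 35 degrees, so that the corner beside the gate is lowest and all four brass inlay pieces slide together into that corner. Finish holding it there, tilted and still, in the gripper with nothing else supporting it, and leave the other things on the table where they are.

Things in the scene. Friction and masses are not known exactly. Their poses are not given: they have to be found in the camera images.
- tote: Loose light-wood tote, 0.45 kg. Origin: underside, z up; x -91..101 mm, y -75..75, rim 50 high, floor and walls 6 thick. Its +x end is a 26 mm thick rail (x 75..101) with a 28 mm pouring gap and gate slot near the +y corner. Fixed bar handle along y over it: bar x 2..18, z 104..118, free below, on an upright 30 mm wide at each side wall. The +x end points away from the robot, within 1 rad.
- tote_handle (a point): Middle of the handle bar, tote frame (10, 0, 111) mm: the place to grip, fingers closing along the tote's x. The loaded tote's centre of mass lies within 10 mm of under it, 75 mm or so below.
- tote_slot (a point): Centre of the slot's floor, tote frame (88, 40, 6) mm. The slot is 14 mm (tote x) by 44 mm (tote y), open at the top, 44 mm deep from the rim; lips 6 mm thick and 8 mm wide on the inner and outer side keep the gate in.
- tote_corner (a point): The inner corner beside the gate, where the pieces must gather, tote frame (75, 69, 10) mm, 4 mm above the inner floor (the inner space is x -85..+75, y -69..+69).
- tote_foot (a point): Outer underside corner of the tote below the gathering corner, tote frame (101, 75, 0) mm; the lowest point when tipped.
- gate: Loose light-wood gate, a small upright board 10 mm thick (its x), 40 wide (its y), 44 high, 30 g, foot rounded at 5 mm radius. Origin: middle of the underside, z up. Fits the slot with 2 mm play each side, either way round, and drops down it when let go; fully home its origin is at tote_slot, its top at the rim. It starts standing in the block, underside 6 mm up, 26 mm showing.
- gate_top (a point): Middle of the gate's top face, 44 mm above its origin.
- block: Fixed light-wood holder 40 (x) x 64 (y) x 24 mm high with a slot (along its y) in which the gate stands. Origin: underside. Placed on either side, at any yaw within about 0.5 rad.
- piece0: Loose brass inlay piece in the tote, square 16 x 16 and 8 mm thick, about 18 g, polished: starts to slide at 12 to 18 degrees of slope, and needs some 25 to 30 to run on along a wall. Origin: underside centre.
- piece1: Loose brass inlay piece in the tote, square 16 x 16 and 8 mm thick, about 18 g, polished: starts to slide at 12 to 18 degrees of slope, and needs some 25 to 30 to run on along a wall. Origin: underside centre.
- piece2: Loose brass inlay piece in the tote, round, 16 mm across and 8 mm thick, about 14 g, polished: starts to slide at 12 to 18 degrees of slope, and needs some 25 to 30 to run on along a wall. Origin: underside centre.
- piece3: Loose brass inlay piece in the tote, round, 16 mm across and 8 mm thick, about 14 g, polished: starts to slide at 12 to 18 degrees of slope, and needs some 25 to 30 to run on along a wall. Origin: underside centre.
- dish: bystander: small white bowl, 52 mm across, 22 mm high, about 100 mm beyond the block; origin underside
- cork: bystander: cork block 45 x 60 x 25 mm, about 90 mm from the block on the robot's side; origin underside
- jar: bystander: glass jar 70 mm across, 75 mm high, at the far side; origin underside
- tin: bystander: tin 90 mm across, 60 mm high, at the far side; origin underside
- brush: bystander: 200 mm brush lying at the left; origin underside
- flask: bystander: amber bottle 60 mm across, 140 mm high, at the right; origin underside
Things that resemble listed ones, but are neither listed nor needed, are in the scene too. Of the things that look like the tote, take the one that is farthest to the robot's right at the start. What is shaped like the block but blue or red is not meant.

How it is judged:
On the way:
1. the gate is fully home in the tote's slot, top flush with the rim (within 3 mm), released, and the tote stands level on the table (x of gate in the frame of tote between 0.083 and 0.093 m and y of gate in the frame of tote between 0.035 and 0.045 m and z of gate_top in the frame of tote below 0.053 m and angle between the z axis of gate and the z axis of tote, either way round below 0.14 rad and angle between tote's own z axis and vertical below 0.05 rad and height (world z) of tote below 0.006 m and contact force between gate and the fingers below 0.2 N), for 0.2 s.
At the end, for the whole second after the job is handed in: Tote held in the fingers, still, touching nothing else, lowest corner over 30 mm up, tilted 24 to 47 degrees with its x and y both dipping over 8 degrees to the gate corner; all four pieces within 70 mm of that inner corner; gate within 3 mm of flush (x of gate in the frame of tote between 0.083 and 0.093 m and y of gate in the frame of tote between 0.035 and 0.045 m and z of gate_top in the frame of tote below 0.053 m and angle between the z axis of gate and the z axis of tote, either way round below 0.14 rad and angle between tote's own z axis and vertical between 0.42 and 0.82 rad and angle between tote's own x axis and vertical above 1.7108 rad and angle between tote's own y axis and vertical above 1.7108 rad and height (world z) of tote_foot above 0.03 m and contact force between tote and the fingers above 3 N and linear speed of tote below 0.03 m/s and angular speed of tote below 0.15 rad/s and distance between each of piece0, piece1, piece2, piece3 and tote_corner below 0.07 m and x of each of piece0, piece1, piece2, piece3 in the frame of tote below 0.085 m and contact force between tote and dish below 0.3 N and contact force between tote and cork below 0.3 N and contact force between tote and jar below 0.3 N and contact force between tote and tin below 0.3 N and contact force between tote and brush below 0.3 N and contact force between tote and flask below 0.3 N and contact force between tote and block below 0.3 N); the arm keeps its last pose, push and grip.
It fails at once if a bystander (bowl, cork block, jar, tin, brush or bottle) is moved by more than 30 mm (distance of any of dish, cork, jar, tin, brush, flask from where it was at the start of the episode above 0.03 m).
It also fails if it takes over 58 s, if anything falls off the work surface, if the arm or the gripper's body presses on something with over 40 N, if the wrist force passes 120 N, or if a joint passes its speed limit or range.

## Working session

There is one attempt and no reset: what is moved stays moved. The work goes in short steps, each a Python script; the robot and the scene stay as the last script left them, time stands still between calls to the robot, and variables do not carry over. Pictures are saved under pics/ and viewed, at most 10 in all, crops included, and the job is handed in when it is done.

```bash
ls; mkdir -p pics; python3 - <<'E'
from cell import env,kin,camera,calibration,job
import cv2,numpy as np
for n in("top","scene"):
    p,d=camera(n); cv2.imwrite(f"pics/{n}0.png",p); np.save(f"pics/{n}0.npy",d)
    c=calibration(n); R=cv2.Rodrigues(np.array(c["rvec"]))[0]; print(n,c["fx"],c["cx"],c["cy"],-R.T@np.array(c["tvec"]).ravel(),R.round(3).tolist())
s=env.get_state();print(s["time"],s["orientation"],s["opening"])
E
```

```text
pics
top 584.3557995841683 316.9153418587534 235.16216555161918 [ 0.31677512 -0.01478248  1.72913405] [[-0.008, -1.0, 0.003], [-0.993, 0.007, -0.121], [0.121, -0.004, -0.993]]
scene 499.5848168149065 317.98571599134954 240.89247641885902 [ 1.35241172 -0.2871551   0.90348446] [[0.288, 0.958, 0.011], [0.661, -0.19, -0.726], [-0.693, 0.217, -0.688]]
0.1 [-7.96107128e-04  9.93236101e-01  1.16109394e-01 -1.51632932e-04] 0.08522978458072097
```

View pics/top0.png

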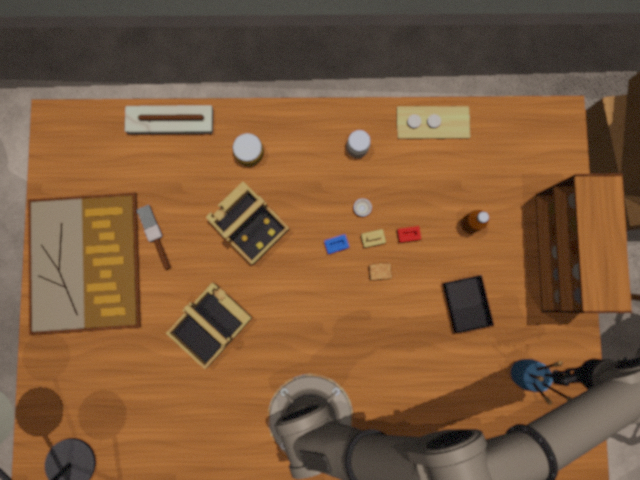

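View pics/scene0.png

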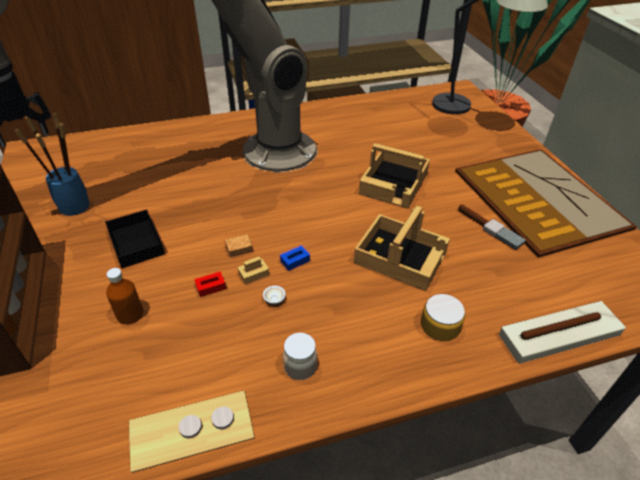

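The top view shows two light-wood totes: A (248,223), with brass pieces, and B (209,325), empty. A is farther right, so A is the choice. There are three block-like holders: wood with the gate (373,238), blue (336,244) and red (409,234). I choose the wood one and check both choices in a close crop.

```bash
cat > h.py <<'E'
import cv2,numpy as np
from scipy.spatial.transform import Rotation as Ro
def cam(c):
    R=cv2.Rodrigues(np.array(c["rvec"],float))[0]; t=np.array(c["tvec"],float).ravel(); return R,-R.T@t
def ray(c,uv,z):
    uv=np.atleast_2d(uv).astype(float); R,o=cam(c)
    d=np.c_[(uv[:,0]-c["cx"])/c["fx"],(uv[:,1]-c["cy"])/c["fy"],np.ones(len(uv))]@R
    return (o+d*((z-o[2])/d[:,2])[:,None])[:,:2]
def cloud(c,d):
    R,o=cam(c); v,u=np.indices(d.shape)
    p=np.stack([(u-c["cx"])/c["fx"]*d,(v-c["cy"])/c["fy"]*d,d],-1)@R+o
    p[d==0]=np.nan; return p
def proj(c,P):
    R,o=cam(c); q=(np.atleast_2d(P)-o)@R.T
    return np.c_[q[:,0]/q[:,2]*c["fx"]+c["cx"],q[:,1]/q[:,2]*c["fy"]+c["cy"]]
def quat(yaw,tilt=None):
    # tool pointing down, tool y (closing line) at world angle yaw
    y=np.array([np.cos(yaw),np.sin(yaw),0]); z=np.array([0,0,-1.]); x=np.cross(y,z)
    r=Ro.from_matrix(np.c_[x,y,z]); r=tilt*r if tilt is not None else r
    q=r.as_quat(); return [q[3],q[0],q[1],q[2]]
E
python3 - <<'E'
from h import *
from cell import calibration
p=cv2.imread("pics/top0.png");d=np.load("pics/top0.npy");c=calibration("top")
cv2.imwrite("pics/crop1.png",cv2.resize(p[170:290,190:420],None,fx=3.4,fy=3.4,interpolation=cv2.INTER_CUBIC))
P=cloud(c,d); Z=P[...,2]
# tote A region
m=np.zeros(Z.shape,bool); m[170:272,200:295]=1
for lo,hi in((.035,.062),(.095,.13)):
    k=m&(Z>lo)&(Z<hi); r=cv2.minAreaRect(P[k][:,:2].astype(np.float32)); print(lo,k.sum(),r,np.median(Z[k]),cv2.boxPoints(r).round(3).tolist())
b=m*0; b[222:252,355:392]=1
for lo,hi in((.015,.028),(.04,.06)):
    k=(b>0)&(Z>lo)&(Z<hi); print(k.sum(), cv2.minAreaRect(P[k][:,:2].astype(np.float32)) if k.sum()>4 else '')
E
```

```text
0.035 730 ((0.5597275495529175, 0.1838068664073944), (0.1936759650707245, 0.14942049980163574), 44.44719314575195) 0.050419784039327675 [[0.43799999356269836, 0.16899999976158142], [0.5429999828338623, 0.06300000101327896], [0.6809999942779541, 0.1979999989271164], [0.5770000219345093, 0.3050000071525574]]
0.095 363 ((0.5625411868095398, 0.1855350285768509), (0.03101176768541336, 0.14923402667045593), 45.01449966430664) 0.11780796947426708 [[0.49900001287460327, 0.22699999809265137], [0.6039999723434448, 0.12200000137090683], [0.6259999871253967, 0.14399999380111694], [0.5210000276565552, 0.24899999797344208]]
199 ((0.5088275671005249, -0.19425010681152344), (0.05370234325528145, 0.08244747668504715), 8.664790153503418)
52 ((0.5142678022384644, -0.184883251786232), (0.01016213744878769, 0.0401039756834507), 11.569740295410156)
```

View pics/crop1.png

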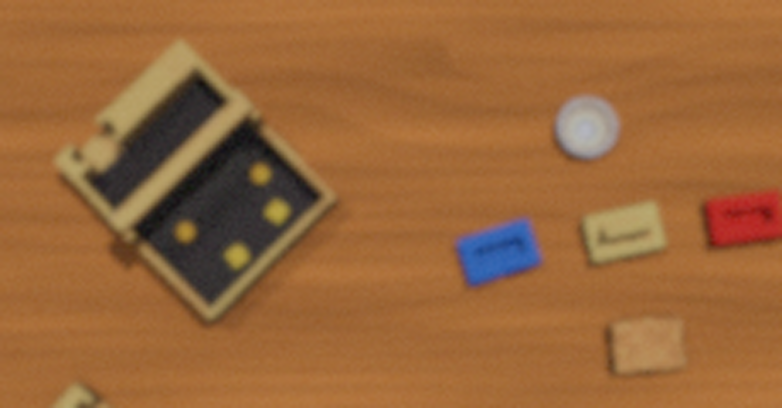

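The crop confirms it: tote A has its handle, four brass pieces and the slot at its left corner (crop 95,155, which is tote +x+y). The wooden block with the gate is at crop (625,235). I'll check reachability and then take a wrist look at each.

```bash
python3 - <<'E'
from h import *
from cell import env,kin,calibration
IK=lambda p,q:(lambda j:None if j is None else np.round(j,2).tolist())(kin.inverse_kinematics(list(map(float,p)),q))
s=env.get_state();c=calibration("wrist");R,o=cam(c);print("wristcam rel",o-np.array(s["tcp_pos"]),R[2],c["fx"],R[0])
g=np.radians(11.5);t=np.radians(44.7)
for f in(0,np.pi):
    print("flip",f)
    print("gate",IK((.514,-.185,.101),quat(g+f)),IK((.514,-.185,.3),quat(g+f)))
    T=np.array([.5562,.1803]);Rz=np.array([[np.cos(t),-np.sin(t)],[np.sin(t),np.cos(t)]])
    S=T+Rz@[.088,.04];H=T+Rz@[.01,0]
    print("slot",S,IK((*S,.2),quat(t+f)),IK((*S,.12),quat(t+f)))
    print("handle",H,IK((*H,.165),quat(t+f)),IK((*H,.3),quat(t+f)))
    for yaw in(0,20,44.7):
      for ph in(0,45,90):
       for pos in((.55,0,.3),(.6,.15,.3)):
        y=np.radians(yaw);a=y+np.radians(ph);ax=np.array([-np.sin(a),np.cos(a),0])
        r=Ro.from_rotvec(ax*np.radians(36)); zt=r.apply([0,0,1])
        G=np.array([*pos]) ; tcp=G+zt*.054
        print(yaw,ph,pos,IK(tcp,quat(y+f,r)))
E
```

```text
wristcam rel [0.0793     0.01844267 0.07013275] [-0.30880608 -0.07077354 -0.94848822] 359.7720003539868 [ 0.23096195 -0.97295932 -0.00259642]
flip 0
gate [0.62, 0.6, -0.49, 1.98, 0.45, 0.67, 0.04] [0.69, 0.32, -0.56, 1.84, 0.2, 1.03, 0.25]
slot [0.59061457 0.27063071] [0.22, 0.86, -1.17, 1.66, 0.84, 1.21, -0.37] [0.16, 0.92, -1.06, 1.7, 0.9, 1.09, -0.41]
handle [0.56330799 0.18733395] [0.31, 0.76, -1.04, 1.82, 0.77, 1.03, -0.27] [0.37, 0.59, -1.12, 1.71, 0.56, 1.21, -0.11]
0 0 (0.55, 0, 0.3) [0.25, 0.64, -0.54, 1.38, 0.14, 1.82, -0.31]
0 0 (0.6, 0.15, 0.3) [0.19, 0.85, -0.92, 1.16, 0.27, 1.91, -0.68]
0 45 (0.55, 0, 0.3) [0.13, 0.58, -0.62, 1.49, 0.5, 1.79, -0.55]
0 45 (0.6, 0.15, 0.3) [-0.23, 0.69, -0.38, 1.24, 0.36, 1.87, -0.61]
0 90 (0.55, 0, 0.3) [0.28, 0.49, -0.94, 1.75, 0.86, 1.6, -0.89]
0 90 (0.6, 0.15, 0.3) [0.02, 0.7, -0.99, 1.49, 0.91, 1.82, -1.04]
20 0 (0.55, 0, 0.3) [0.21, 0.64, -0.62, 1.4, 0.32, 1.85, -0.09]
20 0 (0.6, 0.15, 0.3) [-0.14, 0.73, -0.38, 1.18, 0.17, 1.9, -0.16]
20 45 (0.55, 0, 0.3) [0.12, 0.52, -0.67, 1.6, 0.64, 1.7, -0.33]
20 45 (0.6, 0.15, 0.3) [-0.06, 0.73
[... 1422 characters left out ...]
 1.23, -0.27, 1.88, -2.85]
20 45 (0.55, 0, 0.3) [-1.11, 0.8, 1.27, 1.68, -0.16, 1.39, -2.61]
20 45 (0.6, 0.15, 0.3) [-1.14, 0.96, 1.26, 1.42, -0.32, 1.62, -2.7]
20 90 (0.55, 0, 0.3) [0.47, 0.47, -1.18, 1.89, 1.01, 1.49, 2.45]
20 90 (0.6, 0.15, 0.3) [0.14, 0.69, -1.19, 1.63, 1.09, 1.75, 2.3]
44.7 0 (0.55, 0, 0.3) [0.17, 0.6, -0.68, 1.49, 0.52, 1.81, -2.94]
44.7 0 (0.6, 0.15, 0.3) [-0.97, 0.89, 1.05, 1.31, -0.3, 1.79, -2.3]
44.7 45 (0.55, 0, 0.3) [-1.28, 0.67, 1.28, 1.85, -0.01, 1.12, -2.41]
44.7 45 (0.6, 0.15, 0.3) [-1.24, 0.73, 1.06, 1.58, -0.02, 1.33, -2.61]
44.7 90 (0.55, 0, 0.3) [0.61, 0.28, -1.18, 2.04, 1.03, 1.1, 2.83]
44.7 90 (0.6, 0.15, 0.3) [0.24, 0.54, -1.18, 1.82, 1.14, 1.43, 2.63]
```

```bash
cat > look.py <<'E'
from h import *
from cell import env,camera,calibration
def rimfit(P,m,lo,hi):
    Z=P[...,2]; k=m&(Z>lo)&(Z<hi); r=cv2.minAreaRect(P[k][:,:2].astype(np.float32)); return k.sum(),r,np.median(Z[k])
def shot(n):
    c=calibration("wrist"); p,d=camera("wrist"); cv2.imwrite(f"pics/{n}.png",p); np.save(f"pics/{n}.npy",d)
    return c,p,cloud(c,d)
E
python3 - <<'E'
from look import *
env.reach([.514,-.185,.25],quat(np.radians(11.5))); env.grip(.06,60)
c,p,P=shot("w1"); 
near=np.hypot(P[...,0]-.514,P[...,1]+.185)<.045
print(rimfit(P,near,.043,.056),rimfit(P,near,.018,.03))
print(np.nanmedian(P[...,2][(np.hypot(P[...,0]-.514,P[...,1]+.185)<.2)]))
print(env.get_state()["time"],env.get_state()["force"])
E
```

```text
(np.int64(652), ((0.514400839805603, -0.18911239504814148), (0.009601674973964691, 0.040006402879953384), 11.700193405151367), np.float64(0.050077410045472726)) (np.int64(2635), ((0.5144014358520508, -0.18928943574428558), (0.03987918049097061, 0.0644708052277565), 12.397953987121582), np.float64(0.024118252375470772))
0.0007430562944262253
2.6583 [ 1.02870036  0.96623738 -0.26266488]
```

View pics/w1.png

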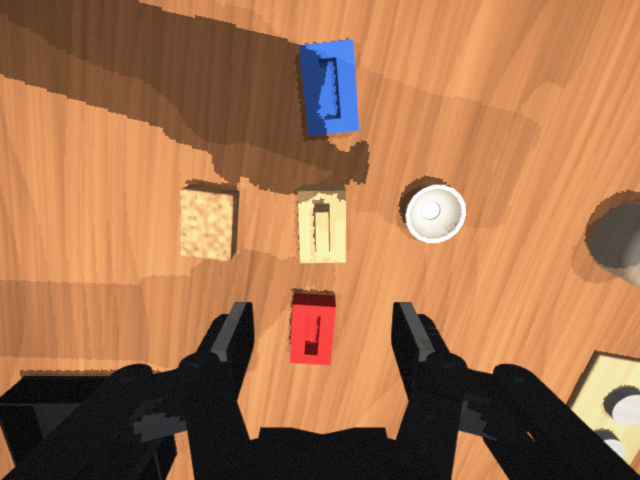

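The wrist picture shows the wooden block with its gate at (322,227), blue at (330,88), red at (314,327), cork at (208,222) and the bowl at (436,213), so the choice is confirmed. Next I grasp the gate and look at the slot.

```bash
python3 - <<'E'
from look import *
q=quat(np.radians(12.0))
env.reach([.5144,-.1888,.15],q)
print("stop",env.movel([.5144,-.1888,.101],.08,stop_force=10))
env.grip(0,50); s=env.get_state(); print(s["opening"],s["gripper_force"],s["force"],s["time"])
env.movel([.5144,-.1888,.20],.15); print(env.get_state()["opening"])
t=np.radians(44.7);S=[.5906,.2706]
env.reach([*S,.26],quat(t))
c,p,P=shot("w2"); Z=P[...,2]
T=np.array([.5597,.1838]);near=np.hypot(P[...,0]-T[0],P[...,1]-T[1])<.16
for lo,hi in((.044,.056),(.112,.122)): print(rimfit(P,near,lo,hi))
print(env.get_state()["time"],env.get_state()["tcp_pos"])
E
```

```text
stop False
0.008882079266803277 51.8691086769104 [-0.71660903  0.70754349  2.9477343 ] 4.4167
0.009027643402698144
(np.int64(5641), ((0.5602354407310486, 0.17898613214492798), (0.19255487620830536, 0.15111012756824493), 44.40605926513672), np.float64(0.04980451060072344))
(np.int64(4036), ((0.5508503317832947, 0.19647717475891113), (0.016514042392373085, 0.11273875832557678), 44.330562591552734), np.float64(0.11788606886359956))
6.9917 [0.59139282 0.26849463 0.25959261]
```

View pics/w2.png

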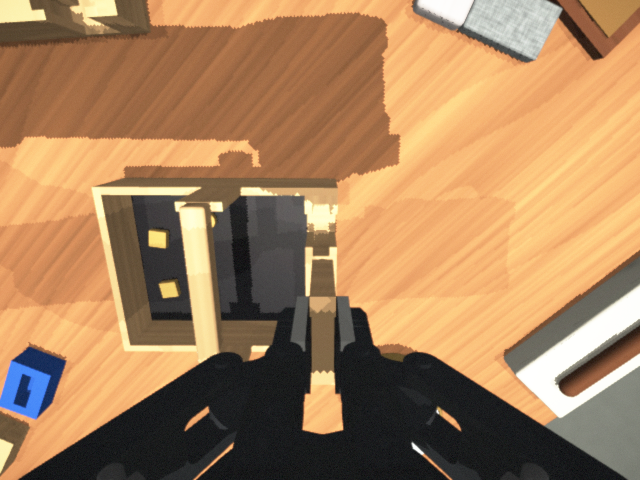

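The picture shows the gate held between the fingertips (323,335). The tote slot is around (320,270), partly hidden, and the handle bar at (200,280). I'll measure the gate in the hand with the same camera, so the fit is relative.

```bash
python3 - <<'E'
from look import *
s=env.get_state();print(s["tcp_pos"],s["orientation"],quat(np.radians(44.7)),s["force"],s["torque"])
c,p,P=shot("w3"); s=env.get_state()
w,x,y,z=s["orientation"];R=Ro.from_quat([x,y,z,w]).as_matrix()
L=(P-np.array(s["tcp_pos"]))@R
g=L[290:395,300:350]; hsv=cv2.cvtColor(p,cv2.COLOR_BGR2HSV)[290:395,300:350]
m=(g[...,2]<.11)&(g[...,2]>.03)&(hsv[...,1]>60)&(abs(g[...,1])<.02)
q=g[m]; print(m.sum(),np.percentile(q,[1,10,50,90,99],axis=0).round(4).tolist())
# edge face: x near max ; bottom z
e=q[(q[:,2]>.078)&(q[:,2]<.092)]; print("low part",np.percentile(e,[1,50,99],axis=0).round(4).tolist())
Z=P[...,2];near=np.hypot(P[...,0]-.56,P[...,1]-.18)<.16
k=rimfit(P,near,.044,.056);print(k)
r=k[1];a=np.radians(r[2]);Rz=np.array([[np.cos(a),-np.sin(a)],[np.sin(a),np.cos(a)]]);O=np.array(r[0])-Rz@[.005,0]
T=(P[...,:2]-O)@Rz  # tote frame
k=(abs(Z-.05)<.005)&(T[...,0]>.07); 
# occupancy of rail: x-profile in y rows
for y0 in range(0,76,5):
    kk=k&(abs(T[...,1]*1000-y0)<1.5); xs=np.sort(T[...,0][kk]*1000)
    if len(xs)>3: gp=np.diff(xs);i=gp.argmax();print(y0,len(xs),xs[0].round(1),xs[-1].round(1),"gap",xs[i].round(1),xs[i+1].round(1))
E
```

```text
[0.59139282 0.26849463 0.25959261] [ 2.14547346e-04  3.86496372e-01  9.22290663e-01 -6.64774514e-04] [np.float64(0.0), np.float64(0.385100829127578), np.float64(0.9228745046891543), np.float64(0.0)] [-0.4462249   0.06687598 -1.40425855] [-0.03492911 -0.0268973  -0.00956417]
2516 [[-0.0202, -0.0056, 0.0352], [-0.0157, -0.0044, 0.0505], [0.0026, -0.0003, 0.0515], [0.0181, 0.0039, 0.0526], [0.0196, 0.0058, 0.0651]]Traceback (most recent call last):
  File "<stdin>", line 10, in <module>
    return _quantile_unchecked(
        a, q, axis, out, overwrite_input, method, keepdims, weights)
    return _ureduce(a,
                    func=_quantile_ureduce_func,
    ...<5 lines>...
                    overwrite_input=overwrite_input,
                    method=method)
    r = func(a, **kwargs)
    result = _quantile(arr,
                       quantiles=q,
    ...<2 lines>...
                       out=out,
                       weights=wgt)
    slices_having_nans = np.isnan(arr[-1, ...])
                                  ~~~^^^^^^^^^
IndexError: index -1 is out of bounds for axis 0 with size 0
```

```bash
python3 - <<'E'
from look import *
d=np.load("pics/w3.npy");c=calibration("wrist");P=cloud(c,d)
Z=P[...,2];near=np.hypot(P[...,0]-.56,P[...,1]-.18)<.16
k=rimfit(P,near,.044,.056);print(k)
r=k[1];a=np.radians(r[2]);Rz=np.array([[np.cos(a),-np.sin(a)],[np.sin(a),np.cos(a)]]);O=np.array(r[0])-Rz@[.005,0]
T=(P[...,:2]-O)@Rz*1000
k=(abs(Z-.05)<.005)&(T[...,0]>60)&(T[...,0]<110)
for y0 in range(-75,78,4):
    kk=k&(abs(T[...,1]-y0)<1); xs=np.sort(T[...,0][kk])
    if len(xs)>3: gp=np.diff(xs);i=gp.argmax();print(y0,len(xs),xs[0].round(1),xs[-1].round(1),"gap",xs[i].round(1),xs[i+1].round(1))
ys=np.sort(T[...,1][k&(abs(T[...,0]-88)<4)]);i=np.diff(ys).argsort()[-2:];print("y gaps",[(ys[j].round(1),ys[j+1].round(1)) for j in i],ys[0],ys[-1])
print("O",O,"slot",O+Rz@[.088,.04])
E
```

```text
(np.int64(5626), ((0.5601168274879456, 0.17915642261505127), (0.1927514523267746, 0.1510985940694809), 44.34642028808594), np.float64(0.04987732495714223))
-15 8 75.9 78.4 gap 76.7 77.6
-11 10 75.9 100.7 gap 78.5 100.7
-7 10 76.0 100.7 gap 78.5 100.7
-3 10 76.0 100.6 gap 79.4 100.6
1 17 76.0 100.5 gap 79.4 99.7
5 17 76.1 101.4 gap 79.4 99.6
9 20 76.1 101.3 gap 80.3 99.6
13 22 76.2 101.2 gap 80.3 98.7
17 74 75.3 101.2 gap 77.0 77.9
21 40 75.4 101.1 gap 81.2 95.4
25 35 75.4 101.1 gap 81.2 96.1
57 35 75.8 101.3 gap 81.4 95.7
61 33 75.8 101.3 gap 81.4 95.7
65 76 75.9 101.2 gap 76.7 77.5
69 95 60.2 101.2 gap 64.1 65.1
73 123 60.4 101.0 gap 73.7 74.5
y gaps [(np.float64(74.2), np.float64(74.8)), (np.float64(18.7), np.float64(62.1))] 16.16486315158996 75.26993788015622
O [0.55654119 0.17566145] slot [0.59151254 0.26577807]
```

```bash
cat >> look.py <<'E'
a=np.radians(44.35);Rz=np.array([[np.cos(a),-np.sin(a)],[np.sin(a),np.cos(a)]]);O=np.array([.55654,.17566])
def tw(x,y): return O+Rz@[x,y]
def settle(target,v=.1,n=3,first=None):
    """line to target, correcting the steady offset of the arm; returns the command"""
    t=np.array(target,float);cmd=t.copy() if first is None else np.array(first,float)
    for i in range(n):
        env.movel(cmd.tolist(),v,rot=quat(a)); env.dwell(.1); e=t-np.array(env.get_state()["tcp_pos"])
        if np.abs(e).max()<.0004: break
        if i<n-1: cmd=cmd+e
    print("err mm",(e*1000).round(2)); return cmd
E
python3 - <<'E'
from look import *
G=tw(.0884,.0406)
cmd=settle([*G,.16],.15,4)
off=cmd[:2]-G; print("off",off)
print("stop",env.movel([*cmd[:2],.129],.04,rot=quat(a),stop_force=8))
s=env.get_state();print(s["tcp_pos"]-np.array([*G,0]),s["force"],s["time"])
env.dwell(.1);c,p,P=shot("w4");cv2.imwrite("pics/w4c.png",cv2.resize(p[150:450,100:500],None,fx=1.5,fy=1.5))
E
```

```text
err mm [ 0.04 -0.04  0.24]
off [-6.99824106e-05  3.59532768e-06]
stop False
[6.24807388e-05 1.68943202e-04 1.29217642e-01] [-0.01467565 -1.14964913  0.05472948] 9.575
```

View pics/w4c.png

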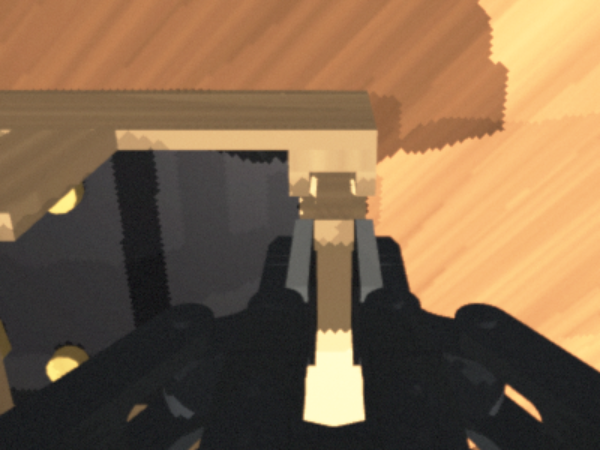

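The gate is in the slot mouth (about 330,190 in the crop) with no contact force. I release it, press down and check.

```bash
python3 - <<'E'
from look import *
G=tw(.0884,.0406)
env.grip(.035); env.dwell(.15)
env.movel([*G,.175],.15,rot=quat(a))
env.grip(0,40)
st=env.movel([*G,.121],.06,rot=quat(a),stop_force=15); s=env.get_state();print("press",st,s["tcp_pos"],s["force"],s["time"])
env.movel([*G,.20],.2,rot=quat(a))
H=tw(.0,.03); env.reach([*H,.30],quat(a)); env.dwell(.1)
c,p,P=shot("w5");Z=P[...,2];T=(P[...,:2]-O)@Rz*1000
k=(abs(T[...,0]-88)<12)&(abs(T[...,1]-40)<26)
for y0 in range(14,68,4): print(y0,[round(float(np.nanmedian(Z[k&(abs(T[...,1]-y0)<2)&(abs(T[...,0]-x0)<1.5)])*1000),1) for x0 in(78,82,85,88,91,94,98)])
near=np.hypot(P[...,0]-.56,P[...,1]-.18)<.16
print(rimfit(P,near,.044,.056),rimfit(P,near,.113,.122))
cv2.imwrite("pics/w5c.png",p);print(env.get_state()["time"])
E
```

```text
press True [0.59131207 0.26657039 0.1226895 ] [-0.34027771 -0.55722136  6.26641871] 11.9667
14 [50.7, 50.3, 50.3, 50.1, 50.2, 50.5, 50.2]
18 [50.1, 49.8, 48.8, 48.0, 49.4, 49.2, 49.8]
22 [50.3, 50.3, 38.0, 49.9, 50.3, 50.2, 50.1]
26 [32.6, 11.2, 32.1, 50.3, 50.0, 50.3, 48.3]
30 [6.7, 6.3, 31.0, 50.4, 50.5, 50.3, nan]
34 [6.3, 6.2, 31.8, 50.2, 49.6, 50.3, nan]
38 [6.2, 6.7, 32.5, 50.7, 50.2, 49.9, nan]
42 [5.8, 6.4, 30.3, 50.3, 50.2, 50.3, nan]
46 [6.5, 5.8, 33.9, 50.2, 50.2, 50.4, nan]
50 [6.5, 6.3, 42.1, 50.3, 50.5, 49.8, nan]
54 [49.7, 50.1, 45.9, 50.4, 50.0, 50.0, 50.0]
58 [50.3, 50.1, 46.9, 50.6, 50.7, 50.3, 50.4]
62 [49.9, 50.4, 50.0, 48.9, 49.4, 48.9, 50.1]
66 [50.5, 50.0, 50.6, 50.3, 50.4, 50.2, 50.3]
(np.int64(7106), ((0.560600996017456, 0.17939314246177673), (0.19301089644432068, 0.15087583661079407), 44.311580657958984), np.float64(0.05005131876310717)) (np.int64(2646), ((0.5464415550231934, 0.20094376802444458), (0.01581181026995182, 0.10007692873477936), 44.57488250732422), np.float64(0.11803550981383001))
13.2583
  return np.nanmean(a, axis, out=out, keepdims=keepdims)
```

View pics/w5c.png

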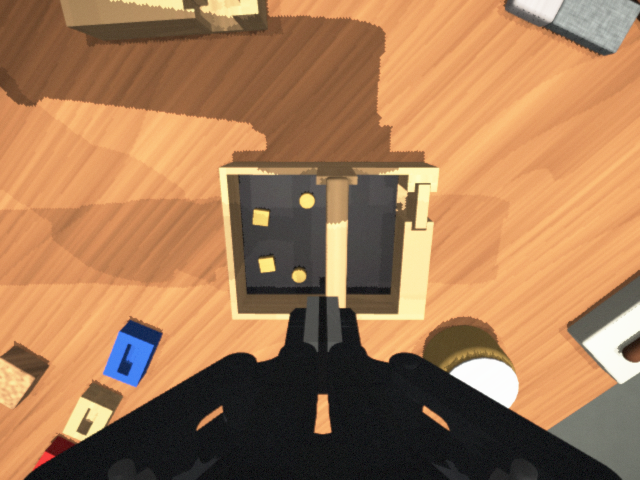

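The gate is flush: its top reads 50 mm at tote x 86–95, y 20–60, beside (422,205) in the picture. The pieces are at (307,201), (261,217), (266,264) and (298,275). Now I grip the handle at 120 N and lift, with the tilt path checked by IK.

```bash
cat >> look.py <<'E'
def pose(G,ph,tilt):
    A=a+np.radians(ph); r=Ro.from_rotvec(np.array([-np.sin(A),np.cos(A),0])*np.radians(tilt))
    return (np.array(G)+r.apply([0,0,.054])).tolist(),quat(a,r)
E
python3 - <<'E'
from look import *
from cell import kin
H=np.array([.5606,.1794])+Rz@[.005,0]; q=quat(a)
env.grip(.06,120)
env.movel([*H,.235],.2,rot=q)
e=settle([*H,.20],.15,3)
print("touch",env.movel([e[0],e[1],.165],.08,rot=q,stop_force=12)); env.dwell(.1)
print(env.get_state()["tcp_pos"],H)
env.grip(0,120); s=env.get_state();print("grip",s["opening"],s["gripper_force"],s["force"],s["time"])
env.movel([*H,.20],.06,rot=q); s=env.get_state();print("lift",s["opening"],s["force"],s["torque"])
env.movel([*H,.36],.12,rot=q); s=env.get_state();print("lift",s["opening"],s["force"],s["torque"],s["time"])
for G in((*H,.32),(.55,.1,.32),(.53,.05,.32),(.58,.1,.3)):
    print(G,[None if (j:=kin.inverse_kinematics(*pose(G,ph,t))) is None else np.round(j,2).tolist() for ph,t in((90,36),(45,36),(10,40),(35,36))])
c,p,P=shot("w6")
E
```

```text
err mm [ 0.1  -0.04  0.26]
touch False
[0.56430725 0.18317539 0.16533586] [0.56417541 0.1828952 ]
grip 0.013578952524090953 117.42814064025879 [-2.18759336 -1.54886356  5.05295708] 16.7167
lift 0.013953532279445005 [ 0.36789903  0.52147851 -6.43145225] [-0.02816218  0.07572164  0.00492686]
lift 0.01358596411368925 [ 0.07275894 -0.66636814 -6.53076349] [-0.01030702  0.01544553  0.02196109] 18.9333
(np.float64(0.5641754148947583), np.float64(0.18289519789573355), 0.32) [[-0.17, 0.31, -0.68, 1.84, 0.88, 1.26, -0.43], [-0.23, 0.54, -0.64, 1.51, 0.7, 1.72, -0.19], [-0.44, 0.63, -0.18, 1.3, 0.33, 1.88, 0.14], [-0.21, 0.59, -0.65, 1.45, 0.65, 1.79, -0.15]]
(0.55, 0.1, 0.32) [[0.0, 0.21, -0.71, 1.95, 0.86, 1.14, -0.34], [-0.09, 0.45, -0.65, 1.65, 0.7, 1.63, -0.12], [-0.05, 0.63, -0.65, 1.41, 0.53, 1.91, 0.04], [-0.08, 0.5, -0.65, 1.58, 0.66, 1.71, -0.07]]
(0.53, 0.05, 0.32) [[0.13, 0.14, -0.73, 2.03, 0.84, 1.06, -0.27], [-0.01, 0.38, -0.66, 1.74, 0.7, 1.57, -0.08], [0.04, 0.57, -0.67, 1.51, 0.54, 1.87, 0.08], [0.01, 0.43, -0.66, 1.68, 0.66, 1.65, -0.03]]
(0.58, 0.1, 0.3) [[-0.03, 0.28, -0.66, 1.92, 0.91, 1.13, -0.36], [-0.1, 0.51, -0.62, 1.6, 0.74, 1.61, -0.12], [-0.06, 0.69, -0.63, 1.35, 0.56, 1.91, 0.05], [-0.09, 0.56, -0.63, 1.53, 0.69, 1.7, -0.06]]
```

```bash
python3 - <<'E'
from look import *
G=(.53,.05,.32); env.movel(pose(G,90,0)[0],.12,rot=quat(a))
def go(ph,t,v):
    p,q=pose(G,ph,t); env.movel(p,v,rot=q)
for t in(12,24,36): go(90,t,.022)
env.dwell(.8); shot("w7")
for ph,t in((70,36),(50,37),(30,38),(10,40)): go(ph,t,.022)
env.dwell(1.0); shot("w8"); print(env.get_state()["time"])
go(32,38,.03); env.dwell(.5); c,p,P=shot("w9"); s=env.get_state()
cv2.imwrite("pics/w789.png",np.hstack([cv2.imread(f"pics/{n}.png")[60:360,180:440] for n in("w7","w8","w9")]))
print(s["time"],s["opening"],s["force"],s["tcp_pos"],s["orientation"],pose(G,32,38))
E
```

```text
26.85
27.9833 0.01357883811730993 [ 0.21480855 -0.71362513 -5.85275236] [0.53791666 0.08226973 0.36248051] [ 0.05177951  0.36683449  0.87146392 -0.32140624] ([0.5378456646798778, 0.08230670862137773, 0.362552580694763], [np.float64(0.05191198972233928), np.float64(0.3667834745785609), np.float64(0.8714787774693306), np.float64(-0.32140281349065186)])
```

View pics/w789.png

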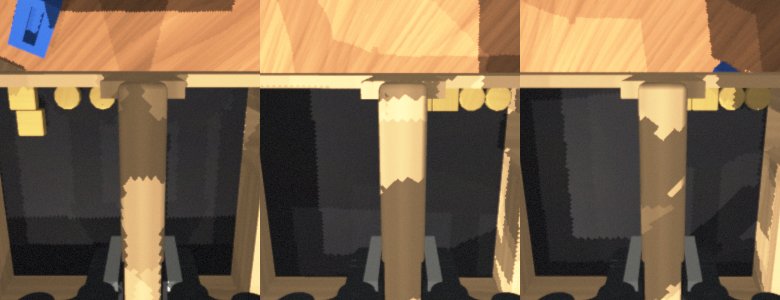

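The three panels show pieces gathered along the +y wall, then run to the gate corner. Square (705,97), round (732,97) and round (757,97) are visible; the fourth is hidden behind the handle bar. I'll locate it from the other cameras.

```bash
python3 - <<'E'
from look import *
s=env.get_state();w,x,y,z=s["orientation"];Rt=Ro.from_quat([x,y,z,w]).as_matrix()
# tote axes: x=tool y, y=tool x, z=-tool z
RT=np.c_[Rt[:,1],Rt[:,0],-Rt[:,2]]; Gp=np.array(s["tcp_pos"])+Rt[:,2]*.054; OT=Gp-RT@[.010,0,.111]
print("foot z",(OT+RT@[.101,.075,0])[2])
tiles=[]
for n in("wrist","top","scene"):
    c=calibration(n);p,d=camera(n);P=cloud(c,d);T=(P-OT)@RT*1000
    hsv=cv2.cvtColor(p,cv2.COLOR_BGR2HSV)
    ins=(T[...,2]>10)&(T[...,2]<19)&(T[...,0]>-84)&(T[...,0]<76)&(abs(T[...,1])<69)
    m=(ins&(hsv[...,1]>90)&(hsv[...,2]>60)).astype(np.uint8)
    nn,lab,st,_=cv2.connectedComponentsWithStats(m)
    print(n,[(int(st[i,4]),np.median(T[lab==i],axis=0).round(0).tolist(),T[lab==i][:,0].min().round(),T[lab==i][:,0].max().round()) for i in range(1,nn) if st[i,4]>8])
    k=(abs(T[...,1]-61)<4)&(T[...,2]>2)&(T[...,2]<17)&(T[...,0]>-84)&(T[...,0]<76); h=np.histogram(T[...,0][k],np.arange(-84,77,8)); print(" y=61 row seen",dict(zip(h[1][:-1].astype(int).tolist(),h[0].tolist())))
    uv=proj(c,[OT+RT@[.01,.03,.01]])[0].astype(int); print(uv)
    u0,v0=np.clip(uv-70,0,[500,340]); tiles.append(cv2.resize(p[v0:v0+140,u0:u0+140],(390,390),interpolation=cv2.INTER_CUBIC))
cv2.imwrite("pics/ts.png",np.hstack(tiles[1:]))
E
```

```text
foot z 0.16048080608910065
wrist [(1578, [52.0, 60.0, 14.0], np.float64(25.0), np.float64(76.0)), (724, [76.0, -40.0, 15.0], np.float64(51.0), np.float64(76.0)), (511, [-58.0, -68.0, 15.0], np.float64(-84.0), np.float64(-31.0))]
 y=61 row seen {-84: 170, -76: 170, -68: 167, -60: 163, -52: 166, -44: 167, -36: 166, -28: 167, -20: 113, -12: 50, -4: 0, 4: 0, 12: 0, 20: 30, 28: 85, 36: 170, 44: 181, 52: 155, 60: 194, 68: 185}
[322 207]
top [(92, [38.0, 62.0, 15.0], np.float64(7.0), np.float64(76.0))]
 y=61 row seen {-84: 0, -76: 0, -68: 0, -60: 0, -52: 4, -44: 7, -36: 8, -28: 8, -20: 9, -12: 6, -4: 7, 4: 6, 12: 14, 20: 3, 28: 3, 36: 2, 44: 2, 52: 6, 60: 7, 68: 3}
[306 237]
scene [(15, [-71.0, 68.0, 15.0], np.float64(-81.0), np.float64(-62.0)), (90, [35.0, 58.0, 14.0], np.float64(15.0), np.float64(56.0)), (20, [67.0, 57.0, 14.0], np.float64(61.0), np.float64(72.0))]
 y=61 row seen {-84: 7, -76: 4, -68: 4, -60: 6, -52: 7, -44: 6, -36: 3, -28: 4, -20: 0, -12: 0, -4: 0, 4: 0, 12: 5, 20: 7, 28: 4, 36: 6, 44: 6, 52: 9, 60: 6, 68: 8}
[330 180]
```

View pics/ts.png

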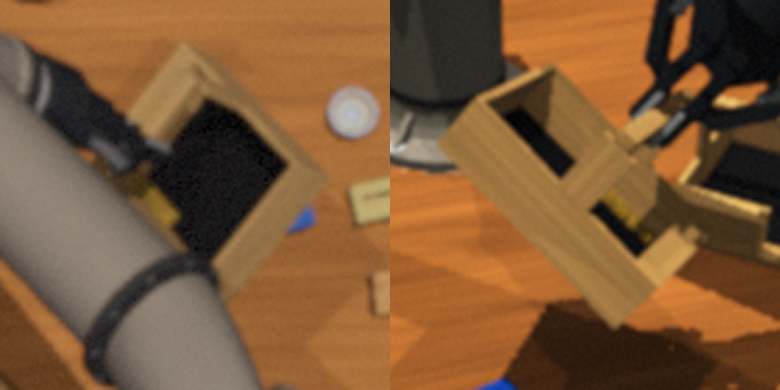

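The top and scene crops show one unbroken brass row along the +y wall into the gate corner. It spans tote x of about 7–76, so four 16 mm pieces at x ≈ 19, 35, 51 and 67, with the farthest about 57 mm from the corner. The tote hangs free with its foot 160 mm up, so I hand in.

```bash
python3 - <<'E'
from cell import env,job
s=env.get_state();print(s["time"],abs(s["joint_velocities"]).max(),s["gripper_force"])
print(job.job_done())
E
```

```text
28.1333 0.001139054348701841 117.48926639556885
the job is handed in; nothing more can be done
None
```

I handed the job in at 28 s: the gate was pressed flush, and the tote is held still at a commanded 38° tilt with its lowest corner about 160 mm up. The brass shows as one unbroken row into the gate corner, about 57 mm at the farthest; the handle bar partly hid the fourth piece, and I did not re-check the gate or bystanders after tilting.

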